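# Point out the V-block and its empty nest

## Task

Show a colleague what is to be put away: with the fingertips pointing straight down, point at the middle of the steel V-block on the bench from just above it (a centimetre or two clear) and stay there for at least two seconds. Then point in the same way at the middle of the empty nest on the board, where the V-block belongs, again for at least two seconds, and finally raise the hand well clear, at least 20 cm above the bench. Touch and move nothing, and keep the hand well up in between so that it never points at any of the other things.

Things in the scene. Friction and masses are not known exactly. Their poses are not given: they have to be found in the camera images.
- v_block: ground steel V-block, 48 x 44 x 32 mm (its x, y, z), loose, with a V groove in its top; stands on the bench to the left of the board, its place and turn vary and it may change places with the gauge block and the magnet base. Origin: centre of its underside
- v_block_top (a point): the point to show: middle of the V-block, at the height of its top edges, 32 mm above the bench. Left of the work a thick pale green arm rest, fixed, sticks out over the bench's near edge (x 0.22 to 0.45, y 0.41 to 0.52 m, top 0.18 m up): a hand that starts at the left passes above it
- board: flat grey base board, 104 (x) x 304 (y) x 6 mm, fixed on the bench, ahead and to the right; its place and turn vary. Three square wooden nests stand on it in a row along its y, centres 100 mm apart; their order varies. Origin: centre of its underside
- nest_square: the empty nest: wooden block 84 x 84 x 16 mm, fixed on the board, with a nearly square recess, 52 (x) x 48 (y) mm and 8 mm deep, in its top. Origin: centre of its underside, 6 mm above the bench
- recess (a point): the point to show: middle of the empty nest's recess, at the height of the nest's top face, 22 mm above the bench. Beyond the green arm rest, left of the work, hangs a fixed cone-shaped lamp head (x 0.42 to 0.50, y 0.47 to 0.57, z 0.22 to 0.35 m), its neck running on and up to x 0.78 at y 0.40 to 0.49: a hand that starts at the left passes it on the robot's side
- nest_weight: same wooden block, 84 x 84 x 16 mm, with a round recess that holds the brass weight. Origin: centre of its underside
- nest_loupe: same wooden block, 84 x 84 x 16 mm, with a round recess that holds the loupe. Origin: centre of its underside
- brass_weight: brass weight with a knob, 31 mm across, 51 mm high, loose in its nest, its top 65 mm above the bench; leave alone. Origin: centre of its underside
- loupe: black eyeglass loupe, 40 mm across, 30 mm high, loose in its nest, its top 44 mm above the bench; leave alone. Origin: centre of its underside
- gauge_block: plain flat steel gauge block, 10 x 40 x 30 mm high, loose, standing on the bench on its long side; leave alone. Origin: centre of its underside
- magnet_base: small boxy magnet block with a threaded stud on top, 39 x 35 x 53 mm high, loose on the bench; leave alone. Origin: underside, under the box

How it is judged:
By the outcome, as a careful person would: the job done as asked, in the order asked, and still so for the second after the job is handed in, with the robot touching nothing.
It also fails if it takes over 54 s, if anything falls off the work surface, if the arm or the gripper's body presses on something with over 40 N, if the wrist force passes 120 N, or if a joint passes its speed limit or range.

## Robot

A 7-joint arm with a two-finger parallel gripper is mounted at the origin on a cart in front of the work surface, level with it; the furniture and walls round the work are solid. World frame = base frame: x ahead of the robot, y to its left, z up, the work surface at z = 0. Lengths are in m, angles in rad, forces in N, time in s.
With the tool pointing down it reaches from about 0.4 to 0.875 m from the base axis. Payload 6.5 kg.
Tool frame: the origin (TCP) lies midway between the tips of the shut fingers; the grasp point (between the pads) lies 19 mm behind it (tcp_to_grasp is the distance from the TCP to the grasp point, in m); z points along the fingers, y is the direction in which the jaws open and shut (so a half turn about z gives the same grasp; the last joint's range is limited). The gripper opens to 85 mm and grips with 20 to 120 N. Pads are 22 mm wide; open, the fingers measure 114 mm over their backs; the gripper's body (76 mm by 85 mm) begins 54 mm behind the grasp point. The pads swing forward as they close: fully open they stand 13 mm farther back than shut.
Start: joints at [-1.326, 0.536, -0.004, 1.538, 0.003, 1.067, -0.071], TCP at [0.199, 0.619, 0.231] pointing down, gripper open.
Joint ranges: [-2.7, 2.7], [-0.37, 2.16], [-1.27, 1.26], [0.24, 2.4], [-1.31, 4.45], [0.19, 1.91], [-2.76, 2.76]. Speed limits (rad/s): [2.39, 2.39, 3.14, 3.14, 3.14, 3.14, 3.14].

## Interface

Orientations are given as a rotation vector (axis times angle).
In Python, from station import state, capture, camera_params, close_job, tcp_to_grasp gives the robot as it stands.
- The arm moves only by the tool servo_tool, never from a script. Its argument "motion" is a list of rows, each an object of numbers: "x", "y", "z": the shift along the world's x, y, z in units of 30 mm (1.0 is 30 mm); "turn": the turn about the world's z in units of 6 degrees (1.0 is 6 degrees). A call has 1 to 8 rows; each row shifts and turns the pose as measured when the row begins; what a row does not reach is not made up. A row lasts 1/12 s, in which the tool goes at most 41.7 mm and 7.16 degrees, less where a joint would pass 70% of its speed; a pose out of reach is approached as far as the arm can. A call is refused whole if a number of a shift passes 1 or a number of a turn 1, either way. A call with a gripper value outside its range is refused whole. "hand" is the finger opening in mm, from 0 to 85.4, set as the call begins (left out, the last holds). The fingers move at their own pace and stop on an object; the grip force is fixed at half the most. Time passes only in rows, so rows that do not move let the fingers close. It gives the time, the measured TCP pose, the force and the opening at its end, in the units of the state.
- state(): the state, without advancing time (a new reading comes with each control period).
- capture(name): name is "scene" or "side" or "wrist"; returns the picture (420x560x3 uint8, blue, green, red); there is no depth.
- camera_params(name): a dict with "fx", "fy", "cx", "cy" (pixels), "dist_coeffs" ([k1, k2, p1, p2, k3] as OpenCV has them; the pictures are not rectified), "pose" (4x4, takes a point from camera to world coordinates). Camera axes: x right, y up, looking along -z (the intrinsics and any distortion apply to the point x, -y, -z); pixel columns grow to the right and rows downward; lengths in m; the calibration is good to about 2 mm. A picture is of the moment at which its call begins: read the wrist's pose just before it. camera_params takes no time and is no camera call; for the wrist camera it gives the pose at the moment of the call.
- close_job(): hands the job in, once; it reports no verdict.
The state is a dict: "time": time; "joints": joint angles; "qvel": joint speeds; "tau": joint torques, N m; "position": TCP position; "tcp_rot": TCP orientation; "contact_force": force on the tool from outside, world axes, zero at the start; "torque": the same for the moment, N m; "gripper_width": finger opening in m.
Only numpy, scipy, OpenCV 4.12 (cv2) and the standard library are available. Lean on these libraries where they do the work, as an engineer would, in place of code of your own. Each camera call takes 0.05 s, during which the arm holds its last target.

## Working session

There is one attempt and no reset: what is moved stays moved. The work goes in short steps, Python scripts to look and compute and a tool call to move; the robot and the scene stay as the last step left them, time stands still between calls to the robot, and variables do not carry over. Pictures are saved under pics/ and viewed, and the job is handed in when it is done.

Besides the shell and the picture viewer there is one more tool, called after "Request:" as a command line: name --argument value ..., lists and objects as JSON in quotes. servo_tool: Moves the arm, as the interface text tells. Its arguments: {"type":"object","properties":{"motion":{"type":"array"},"hand":{"type":"number"}},"required":["motion"]}

```bash
mkdir -p pics; ls
python3 - <<'E'
from station import *
import cv2
s=state();print(s['time'],s['position'],s['tcp_rot'],s['gripper_width'],tcp_to_grasp)
for n in("scene","side","wrist"):
    cv2.imwrite(f"pics/{n}0.png",capture(n));p=camera_params(n);print(n,p)
E
```

```text
pics
0.0 [0.19859266 0.6182419  0.23038613] [-4.86003937e-01 -3.10362686e+00  2.79896814e-03] 0.08515711772374006 0.0187
scene {'fx': 379.01282645583217, 'fy': 379.01282645583217, 'cx': 276.6346156099364, 'cy': 208.35563682324437, 'dist_coeffs': array([-0.07622536,  0.        ,  0.        ,  0.        ,  0.        ]), 'pose': array([[ 0.55989598,  0.62779623, -0.54072949,  0.0131941 ],
       [-0.82852301,  0.41780422, -0.37281264, -0.38723385],
       [-0.00813131,  0.65674313,  0.75407052,  0.78591215],
       [ 0.        ,  0.        ,  0.        ,  1.        ]])}
side {'fx': 486.8246663495796, 'fy': 486.8246663495796, 'cx': 280.97582549494086, 'cy': 210.00172944679124, 'dist_coeffs': array([-0.16015938,  0.        ,  0.        ,  0.        ,  0.        ]), 'pose': array([[ 0.9064067 ,  0.20372963, -0.37002856,  0.19339606],
       [-0.42178721,  0.48392813, -0.76675231, -0.73181755],
       [ 0.02285707,  0.85106275,  0.52456625,  0.55230836],
       [ 0.        ,  0.        ,  0.        ,  1.        ]])}
wrist {'fx': 318.1736229788686, 'fy': 318.1736229788686, 'cx': 278.1732904202432, 'cy': 212.49689440676022, 'dist_coeffs': array([-0.02535518,  0.        ,  0.        ,  0.        ,  0.        ]), 'pose': array([[ 3.05014967e-01, -8.99212297e-01, -3.13660827e-01,
         1.17899634e-01],
       [ 9.52347532e-01,  2.88073246e-01,  1.00239632e-01,
         6.44991448e-01],
       [ 2.20582509e-04, -3.29288703e-01,  9.44229263e-01,
         3.73306725e-01],
       [ 0.00000000e+00,  0.00000000e+00,  0.00000000e+00,
         1.00000000e+00]])}
```

View pics/scene0.png

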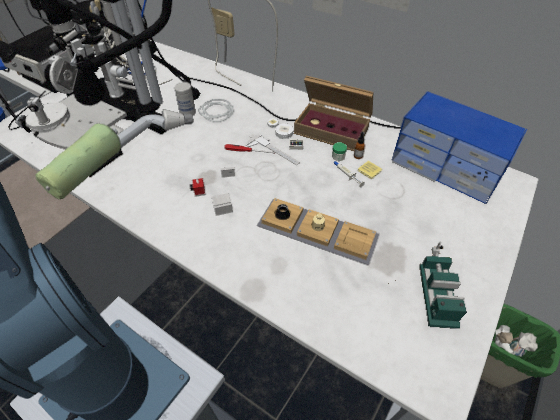

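View pics/side0.png

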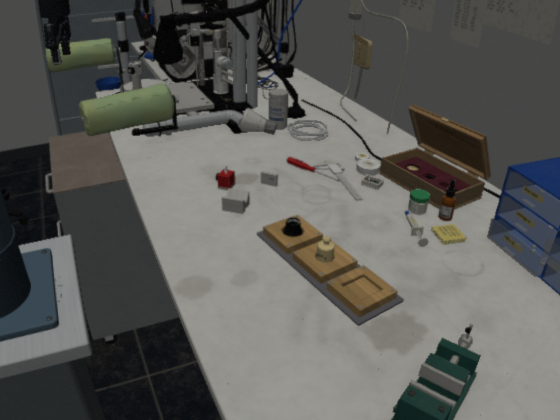

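View pics/wrist0.png

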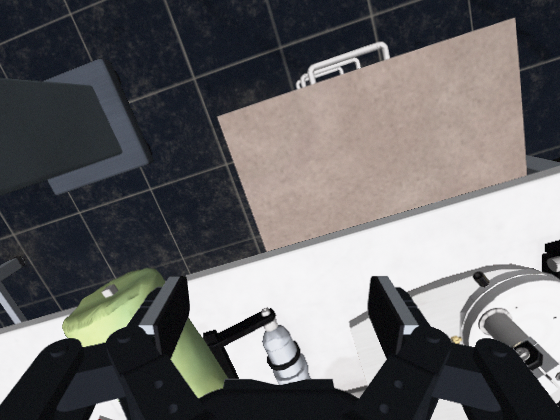

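The scene and side views show candidate steel blocks: a larger one at scene (222,204), side (236,201), and a smaller one at scene (228,172), side (270,178). The red magnet is at scene (198,187). The empty nest is the right-hand one, at scene (357,240), side (362,288). I'll zoom in to confirm.

Run:
```python
import cv2,numpy as np
a=cv2.imread('pics/scene0.png');b=cv2.imread('pics/side0.png')
f=lambda im,x,y,w,h,s:cv2.resize(im[y:y+h,x:x+w],None,fx=s,fy=s,interpolation=cv2.INTER_CUBIC)
t=np.hstack([f(a,180,155,66,66,6),f(b,210,160,66,66,6)])
u=np.hstack([f(a,320,205,66,66,6)[:396//2*2],f(b,320,258,88,66,4.5)[:396] if 0 else cv2.resize(b[255:325,320:410],(396,396))])
cv2.imwrite('pics/z1.png',t);cv2.imwrite('pics/z2.png',u)
```

```text
(no output)
```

View pics/z1.png

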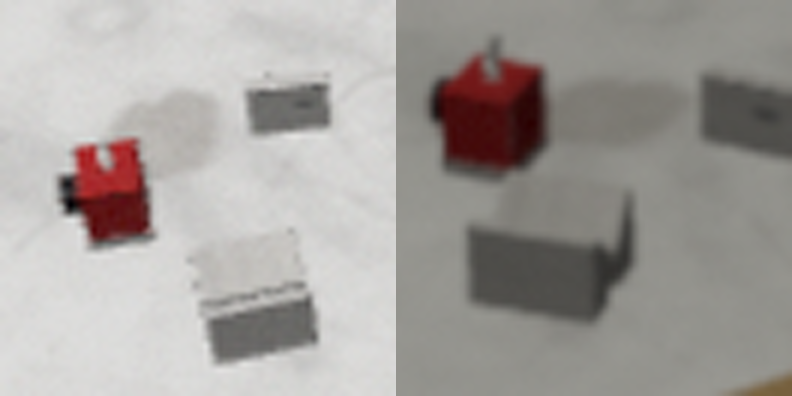

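View pics/z2.png

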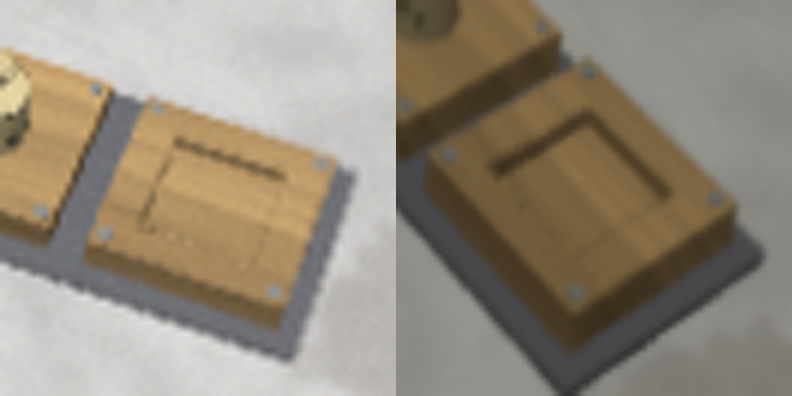

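```bash
cat > h.py <<'E'
import numpy as np,cv2
from station import camera_params
def rays(n,px):
    p=camera_params(n);K=np.array([[p['fx'],0,p['cx']],[0,p['fy'],p['cy']],[0,0,1]])
    u=cv2.undistortPoints(np.array(px,float).reshape(-1,1,2),K,p['dist_coeffs'])[:,0]
    d=np.c_[u[:,0],-u[:,1],-np.ones(len(u))]@p['pose'][:3,:3].T
    return p['pose'][:3,3],d
def plane(n,px,z):
    o,d=rays(n,px);return o+d*((z-o[2])/d[:,2])[:,None]
E
python3 - <<'E'
from h import *
def un(p,sx,sy,ox,oy,dx=0): p=np.array(p,float);return np.c_[(p[:,0]-dx+.5)/sx-.5+ox,(p[:,1]+.5)/sy-.5+oy]
vs=un([(188,245),(296,232),(313,290),(202,309)],6,6,180,155)
vd=un([(470,228),(607,245),(632,190),(505,178)],6,6,210,160,396)
ns=un([(158,108),(318,162),(273,291),(104,233)],6,6,320,205)
nd=un([(447,154),(588,72),(715,199),(574,293)],4.4,396/70,320,255,396)
for t,c,p,z in(("v","scene",vs,.032),("v","side",vd,.032),("n","scene",ns,.022),("n","side",nd,.022)):
    q=plane(c,p,z);e=np.roll(q,-1,0)-q
    print(t,c,q.mean(0).round(4),'\n',q[:,:2].round(4).tolist(),np.linalg.norm(e,axis=1).round(4),np.degrees(np.arctan2(e[:,1],e[:,0])).round(0))
E
```

```text
v scene [0.4976 0.1283 0.032 ] 
 [[0.4932, 0.1611], [0.5268, 0.1251], [0.5032, 0.0964], [0.467, 0.1305]] [0.0493 0.0372 0.0498 0.0404] [ -47. -129.  137.   49.]
v side [0.4978 0.1235 0.032 ] 
 [[0.4661, 0.1228], [0.5064, 0.093], [0.529, 0.126], [0.4897, 0.1521]] [0.0501 0.0399 0.0472 0.0376] [ -36.   56.  146. -129.]
n scene [ 0.59   -0.2276  0.022 ] 
 [[0.6199, -0.1863], [0.6313, -0.2566], [0.5606, -0.2692], [0.5483, -0.1982]] [0.0712 0.0717 0.072  0.0726] [ -81. -170.  100.    9.]
n side [ 0.59   -0.2293  0.022 ] 
 [[0.5482, -0.1992], [0.6201, -0.1878], [0.6316, -0.2591], [0.5603, -0.2709]] [0.0728 0.0722 0.0723 0.0728] [   9.  -81. -171.  100.]
```

The larger block, with its V open towards the camera side, is the V-block at about (0.498, 0.126). The empty nest is at about (0.590, -0.2285). I'll close the hand and pass above the arm rest, on the robot's side of the lamp.

Request:
servo_tool --motion '[{"z": 0.7, "x": 0.2}, {"z": 0.7, "x": 0.3, "y": -0.3}, {"y": -0.8, "x": 0.1}, {"y": -0.8, "x": 0.1}, {"y": -0.8}, {"y": -0.8}, {"y": -0.8}, {"y": -0.8}]' --hand 0

```text
$.motion[0]: bad value
```

Request:
servo_tool --motion '[{"x": 0.2, "y": 0, "z": 0.7, "turn": 0}, {"x": 0.3, "y": -0.3, "z": 0.7, "turn": 0}, {"x": 0.1, "y": -0.8, "z": 0, "turn": 0}, {"x": 0.1, "y": -0.8, "z": 0, "turn": 0}, {"x": 0, "y": -0.8, "z": 0, "turn": 0}, {"x": 0, "y": -0.8, "z": 0, "turn": 0}, {"x": 0, "y": -0.8, "z": 0, "turn": 0}, {"x": 0, "y": -0.8, "z": 0, "turn": 0}]' --hand 0

```text
time: 0.82
position: [0.2175, 0.4617, 0.2703]
tcp_rot: [-0.478, -3.103, 0.007]
contact_force: [0.6, -0.6, 0.2]
gripper_width: -0.0
```

Request:
servo_tool --motion '[{"x": 0.3, "y": -0.8, "z": 0, "turn": 0}, {"x": 0.3, "y": -0.8, "z": 0, "turn": 0}, {"x": 0.3, "y": -0.8, "z": 0, "turn": 0}, {"x": 0.4, "y": -0.8, "z": 0, "turn": 0}, {"x": 0.5, "y": -0.8, "z": 0, "turn": 0}, {"x": 0.6, "y": -0.8, "z": 0, "turn": 0}, {"x": 0.7, "y": -0.7, "z": 0, "turn": 0}, {"x": 0.8, "y": -0.6, "z": 0, "turn": 0}]'

```text
time: 1.48
position: [0.3315, 0.2672, 0.2692]
tcp_rot: [-0.465, -3.101, 0.011]
contact_force: [0.4, -0.1, 0.2]
gripper_width: -0.0001
```

Run:
```python
from station import *
import cv2
s=state();print(s['time'],s['position'],s['contact_force'])
cv2.imwrite("pics/side1.png",capture("side"))
```

```text
1.4833 [0.33154616 0.26721814 0.26921077] [ 0.44679698 -0.08962618  0.17827952]
```

View pics/side1.png

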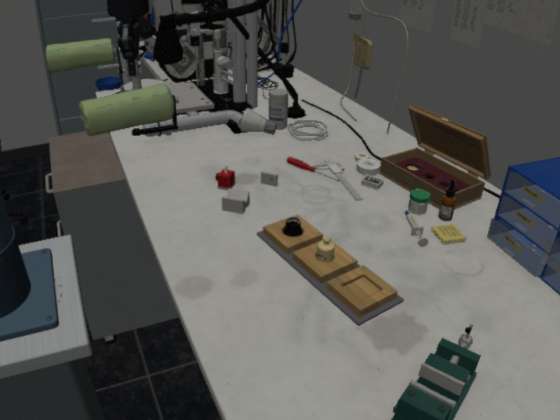

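The picture may not show the fingertips where I expect them, at about (130,71). I'll zoom in on that area.

Run:
```python
from station import *
import cv2,numpy as np
s=state();print(s['time'],s['position'],s['joints'])
im=capture("side");w=capture("wrist");print(camera_params("wrist")['pose'].round(3))
from h import *
p=camera_params("side")
P=p['pose'];X=np.linalg.inv(P)@np.append(s['position'],1);print(X, p['cx']+p['fx']*X[0]/-X[2],p['cy']-p['fy']*X[1]/-X[2])
cv2.imwrite("pics/z3.png",np.hstack([cv2.resize(im[:130,20:220],(800,520))]));cv2.imwrite("pics/w1.png",w)
```

```text
1.5333 [0.33667493 0.26322655 0.2694629 ] [-0.93135668  0.10371579  0.17276443  2.05178119 -0.01799637  0.99539453
  0.51681105]
[[ 0.297 -0.903 -0.309  0.253]
 [ 0.955  0.279  0.102  0.294]
 [-0.006 -0.326  0.946  0.412]
 [ 0.     0.     0.     1.   ]]
[-0.29629297  0.27000075 -0.96434083  1.        ] 131.39932583433884 73.69823469628426
```

View pics/z3.png

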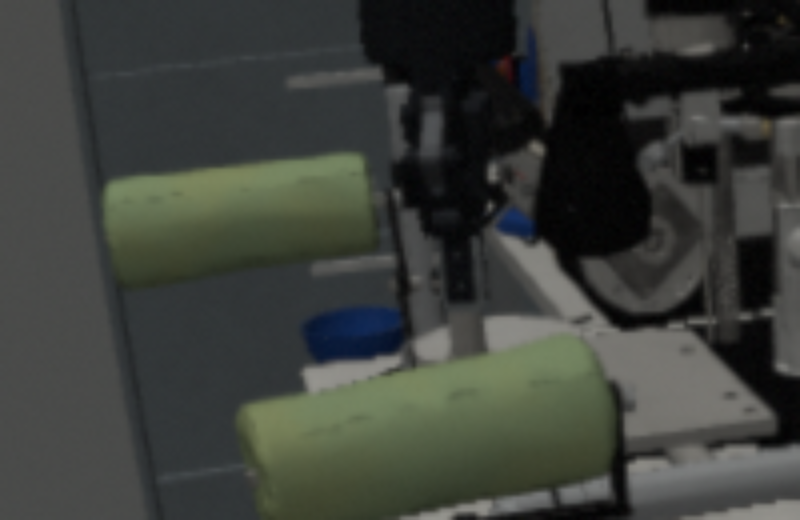

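View pics/w1.png

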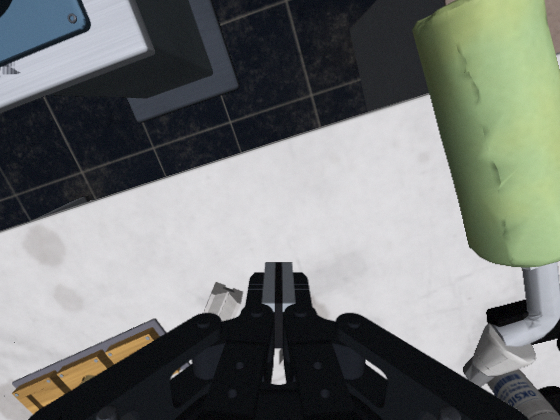

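The fingertips are seen at side (135,75), agreeing with the projection, and the V-block shows at wrist (222,300). Now I'll move high above the V-block and check from the wrist camera.

Request:
servo_tool --motion '[{"x": 0.7, "y": -0.6, "z": -0.1, "turn": 0}, {"x": 0.7, "y": -0.6, "z": -0.1, "turn": 0}, {"x": 0.7, "y": -0.6, "z": -0.1, "turn": 0}, {"x": 0.7, "y": -0.6, "z": -0.1, "turn": 0}, {"x": 0.7, "y": -0.6, "z": -0.1, "turn": 0}, {"x": 0.7, "y": -0.6, "z": -0.1, "turn": 0}, {"x": 0.7, "y": -0.6, "z": 0, "turn": 0}, {"x": 0.3, "y": -0.3, "z": 0, "turn": 0}]'

```text
time: 2.3
position: [0.4867, 0.1389, 0.2495]
tcp_rot: [-0.436, -3.101, 0.005]
contact_force: [-0.1, 0.2, 0.8]
gripper_width: 0.0
```

Request:
servo_tool --motion '[{"x": 0, "y": 0, "z": 0, "turn": 0}, {"x": 0, "y": 0, "z": 0, "turn": 0}, {"x": 0, "y": 0, "z": 0, "turn": 0}]'

```text
time: 2.55
position: [0.4865, 0.14, 0.2486]
tcp_rot: [-0.437, -3.099, 0.005]
contact_force: [-0.2, 0.5, 0.1]
gripper_width: 0.0
```

Run:
```python
from station import *
import cv2,numpy as np,pickle
s=state();p=camera_params("wrist");w=capture("wrist");print(s['time'],s['position'])
pickle.dump((s,p),open('w2.pkl','wb'));cv2.imwrite("pics/w2.png",w)
```

```text
2.55 [0.48650267 0.14001926 0.24856568]
```

View pics/w2.png

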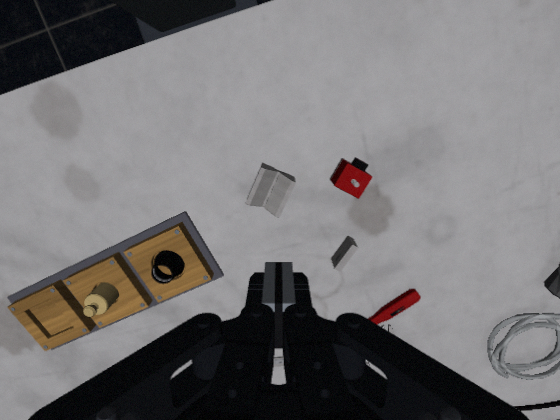

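The V-block, with its groove visible, is at wrist (270,190), the magnet at (352,178) and the gauge block at (344,252). I'll zoom in for the corners.

Run:
```python
import cv2
w=cv2.imread("pics/w2.png")
cv2.imwrite("pics/z4.png",cv2.resize(w[155:225,235:305],(700,700)[:2],interpolation=cv2.INTER_CUBIC)[:600])
```

```text
(no output)
```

View pics/z4.png

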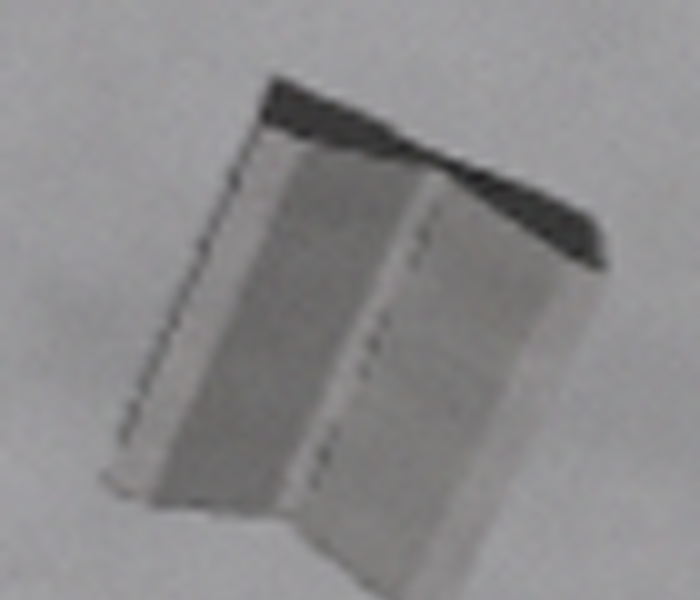

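Run:
```python
import pickle,h
s,p=pickle.load(open('w2.pkl','rb'))
h.camera_params=lambda n:p
import numpy as np
q=np.array([(262,128),(603,270),(115,490),(359,380)])
P=h.plane('w',(q+.5)/10-.5+[235,155],.032);print(P.round(4),np.linalg.norm(P[0]-P[1]),np.linalg.norm(P[0]-P[2]))
```

```text
[[0.4651 0.1254 0.032 ]
 [0.4918 0.1585 0.032 ]
 [0.5016 0.0961 0.032 ]
 [0.4967 0.1277 0.032 ]] 0.04251267019878432 0.04685035129253317
```

Request:
servo_tool --motion '[{"x": 0.2, "y": -0.2, "z": 0, "turn": 0}, {"x": 0.15, "y": -0.2, "z": -0.3, "turn": 0}, {"x": 0, "y": 0, "z": -0.7, "turn": 0}, {"x": 0, "y": 0, "z": -0.9, "turn": 0}, {"x": 0, "y": 0, "z": -0.9, "turn": 0}, {"x": 0, "y": 0, "z": -0.8, "turn": 0}, {"x": 0, "y": 0, "z": -0.5, "turn": 0}, {"x": 0, "y": 0, "z": 0, "turn": 0}]'

```text
time: 3.27
position: [0.4967, 0.1309, 0.1199]
tcp_rot: [-0.423, -3.105, -0.002]
contact_force: [-1.2, -0.1, -0.8]
gripper_width: 0.0002
```

Request:
servo_tool --motion '[{"x": 0, "y": -0.1, "z": -0.6, "turn": 0}, {"x": 0, "y": -0.1, "z": -0.6, "turn": 0}, {"x": 0, "y": 0, "z": -0.5, "turn": 0}, {"x": 0, "y": 0, "z": -0.3, "turn": 0}, {"x": 0, "y": 0, "z": -0.2, "turn": 0}, {"x": 0, "y": 0, "z": 0, "turn": 0}, {"x": 0, "y": 0, "z": 0, "turn": 0}]'

```text
time: 3.85
position: [0.4989, 0.1249, 0.0532]
tcp_rot: [-0.421, -3.109, -0.004]
contact_force: [0.8, 0.5, 1.1]
gripper_width: -0.0001
```

Run:
```python
from station import *
import cv2,numpy as np
s=state();print(s['time'],s['position'],s['tcp_rot'],s['contact_force'])
a=capture("scene");b=capture("side")
cv2.imwrite("pics/z5.png",np.hstack([cv2.resize(a[130:230,170:270],(400,400)),cv2.resize(b[130:230,190:290],(400,400))]))
```

```text
3.85 [0.49886982 0.12486101 0.05321647] [-0.42091409 -3.10867974 -0.00425798] [0.77179833 0.47453929 1.08873377]
```

View pics/z5.png

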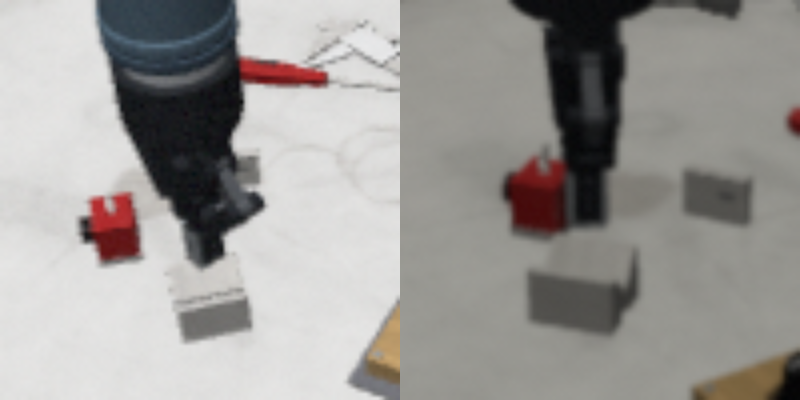

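The fingertip is above the block in both views, at scene crop (205,265) and side crop (588,225), about 21 mm clear. I'll lower it a little, centre it and hold.

Request:
servo_tool --motion '[{"x": -0.05, "y": 0.07, "z": -0.2, "turn": 0}, {"x": 0, "y": 0, "z": 0, "turn": 0}, {"x": 0, "y": 0, "z": 0, "turn": 0}, {"x": 0, "y": 0, "z": 0, "turn": 0}, {"x": 0, "y": 0, "z": 0, "turn": 0}, {"x": 0, "y": 0, "z": 0, "turn": 0}, {"x": 0, "y": 0, "z": 0, "turn": 0}, {"x": 0, "y": 0, "z": 0, "turn": 0}]'

```text
time: 4.62
position: [0.4991, 0.1283, 0.0494]
tcp_rot: [-0.42, -3.113, -0.008]
contact_force: [0.2, 0.4, -0.6]
gripper_width: -0.0002
```

Request:
servo_tool --motion '[{"x": -0.05, "y": -0.04, "z": -0.08, "turn": 0}, {"x": 0, "y": 0, "z": 0, "turn": 0}, {"x": 0, "y": 0, "z": 0, "turn": 0}, {"x": 0, "y": 0, "z": 0, "turn": 0}, {"x": 0, "y": 0, "z": 0, "turn": 0}, {"x": 0, "y": 0, "z": 0, "turn": 0}, {"x": 0, "y": 0, "z": 0, "turn": 0}, {"x": 0, "y": 0, "z": 0, "turn": 0}]'

```text
time: 5.28
position: [0.4974, 0.1268, 0.0466]
tcp_rot: [-0.421, -3.113, -0.008]
contact_force: [0.2, 0.9, 0.8]
gripper_width: -0.0001
```

Request:
servo_tool --motion '[{"x": 0, "y": 0, "z": 0, "turn": 0}, {"x": 0, "y": 0, "z": 0, "turn": 0}, {"x": 0, "y": 0, "z": 0, "turn": 0}, {"x": 0, "y": 0, "z": 0, "turn": 0}, {"x": 0, "y": 0, "z": 0, "turn": 0}, {"x": 0, "y": 0, "z": 0, "turn": 0}, {"x": 0, "y": 0, "z": 0, "turn": 0}, {"x": 0, "y": 0, "z": 0, "turn": 0}]'

```text
time: 5.95
position: [0.4975, 0.1269, 0.0467]
tcp_rot: [0.42, 3.113, 0.008]
contact_force: [0.1, 0.9, 0.2]
gripper_width: -0.0001
```

Request:
servo_tool --motion '[{"x": 0, "y": 0, "z": 0, "turn": 0}, {"x": 0, "y": 0, "z": 0, "turn": 0}, {"x": 0, "y": 0, "z": 0, "turn": 0}, {"x": 0, "y": 0, "z": 0, "turn": 0}, {"x": 0, "y": 0, "z": 0, "turn": 0}, {"x": 0, "y": 0, "z": 0, "turn": 0}, {"x": 0, "y": 0, "z": 0, "turn": 0}, {"x": 0, "y": 0, "z": 0, "turn": 0}]'

```text
time: 6.62
position: [0.4974, 0.1268, 0.0467]
tcp_rot: [-0.421, -3.113, -0.008]
contact_force: [-0.5, -0.2, -0.2]
gripper_width: 0.0
```

Request:
servo_tool --motion '[{"x": 0, "y": 0, "z": 0, "turn": 0}, {"x": 0, "y": 0, "z": 0, "turn": 0}, {"x": 0, "y": 0, "z": 0, "turn": 0}, {"x": 0, "y": 0, "z": 0, "turn": 0}, {"x": 0, "y": 0, "z": 0, "turn": 0}, {"x": 0, "y": 0, "z": 0, "turn": 0}, {"x": 0, "y": 0, "z": 0, "turn": 0}, {"x": 0, "y": 0, "z": 0, "turn": 0}]'

```text
time: 7.28
position: [0.4975, 0.1269, 0.0467]
tcp_rot: [-0.421, -3.113, -0.008]
contact_force: [-0.1, -0.3, 0.1]
gripper_width: 0.0001
```

Request:
servo_tool --motion '[{"x": 0, "y": 0, "z": 0, "turn": 0}, {"x": 0, "y": 0, "z": 0, "turn": 0}, {"x": 0, "y": 0, "z": 0, "turn": 0}, {"x": 0, "y": 0, "z": 0, "turn": 0}, {"x": 0, "y": 0, "z": 0, "turn": 0}, {"x": 0, "y": 0, "z": 0, "turn": 0}, {"x": 0, "y": 0, "z": 0, "turn": 0}, {"x": 0, "y": 0, "z": 0, "turn": 0}]'

```text
time: 7.95
position: [0.4975, 0.1268, 0.0467]
tcp_rot: [-0.421, -3.113, -0.008]
contact_force: [0.3, -1.2, 1.4]
gripper_width: 0.0001
```

Request:
servo_tool --motion '[{"x": 0, "y": 0, "z": 0.4, "turn": 0}, {"x": 0, "y": 0, "z": 0.9, "turn": 0}, {"x": 0, "y": 0, "z": 1, "turn": 0}, {"x": 0, "y": 0, "z": 1, "turn": 0}, {"x": 0, "y": 0, "z": 1, "turn": 0}, {"x": 0, "y": 0, "z": 1, "turn": 0}, {"x": 0, "y": 0, "z": 1, "turn": 0}, {"x": 0, "y": 0, "z": 1, "turn": 0}]'

```text
time: 8.62
position: [0.4903, 0.1237, 0.2745]
tcp_rot: [-0.422, -3.102, 0.001]
contact_force: [0.9, 0.0, 0.1]
gripper_width: -0.0002
```

Request:
servo_tool --motion '[{"x": 0.2, "y": -0.6, "z": 0, "turn": 0}, {"x": 0.25, "y": -0.9, "z": 0, "turn": 0}, {"x": 0.25, "y": -0.9, "z": 0, "turn": 0}, {"x": 0.25, "y": -0.9, "z": 0, "turn": 0}, {"x": 0.25, "y": -0.9, "z": 0, "turn": 0}, {"x": 0.25, "y": -0.9, "z": 0, "turn": 0}, {"x": 0.25, "y": -0.9, "z": 0, "turn": 0}, {"x": 0.25, "y": -0.9, "z": 0, "turn": 0}]'

```text
time: 9.28
position: [0.5517, -0.0835, 0.292]
tcp_rot: [0.401, 3.109, 0.022]
contact_force: [0.5, 0.3, -1.1]
gripper_width: 0.0001
```

Request:
servo_tool --motion '[{"x": 0.25, "y": -0.9, "z": 0, "turn": 0}, {"x": 0.25, "y": -0.9, "z": 0, "turn": 0}, {"x": 0.25, "y": -0.9, "z": 0, "turn": 0}, {"x": 0.3, "y": -0.9, "z": 0, "turn": 0}, {"x": 0.2, "y": -0.6, "z": 0, "turn": 0}, {"x": 0, "y": 0, "z": 0, "turn": 0}, {"x": 0, "y": 0, "z": 0, "turn": 0}]'

```text
time: 9.87
position: [0.5871, -0.2242, 0.2987]
tcp_rot: [0.418, 3.103, 0.017]
contact_force: [0.4, -0.1, -0.8]
gripper_width: -0.0003
```

Run:
```python
from station import *
import cv2,numpy as np,pickle
s=state();p=camera_params("wrist");w=capture("wrist");print(s['time'],s['position'])
pickle.dump((s,p),open('w3.pkl','wb'));cv2.imwrite("pics/w3.png",w)
```

```text
9.8667 [ 0.58709887 -0.22424639  0.29874095]
```

View pics/w3.png

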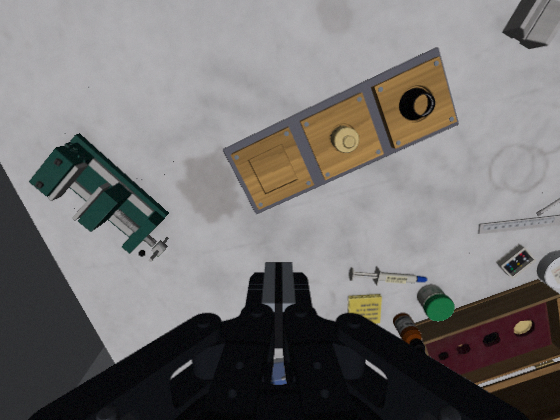

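The empty nest is centred near wrist (273,169), with the brass weight at (345,139) and the loupe at (417,103). I'll cross-check the nest centre with a zoom.

Run:
```python
import cv2
w=cv2.imread("pics/w3.png")
cv2.imwrite("pics/z6.png",cv2.resize(w[115:220,218:323],(600,600),interpolation=cv2.INTER_CUBIC))
```

```text
(no output)
```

View pics/z6.png

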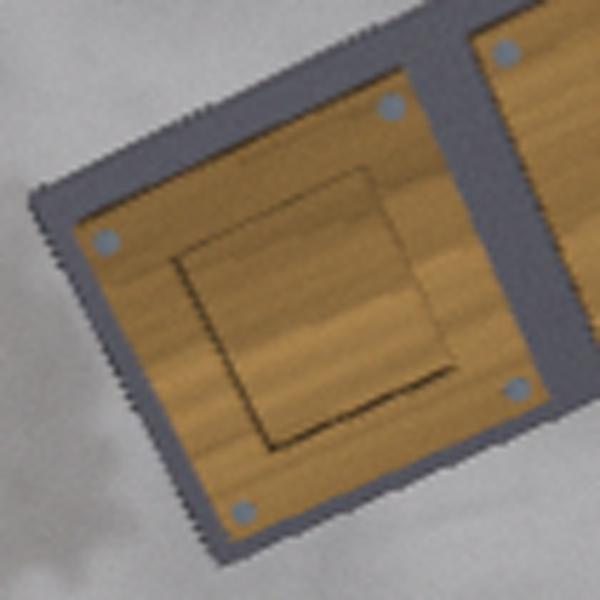

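Run:
```python
import pickle,h
s,p=pickle.load(open('w3.pkl','rb'))
h.camera_params=lambda n:p
import numpy as np
for q in([(106,242),(391,107),(517,390),(243,512)],[(174,258),(363,168),(455,367),(272,450)]):
    P=h.plane('w',(np.array(q)+.5)*105/600-.5+[218,115],.022);print(P.mean(0).round(4))
```

```text
[ 0.59  -0.228  0.022]
[ 0.5891 -0.2274  0.022 ]
```

Request:
servo_tool --motion '[{"x": 0.1, "y": -0.13, "z": -0.4, "turn": 0}, {"x": 0, "y": 0, "z": -0.9, "turn": 0}, {"x": 0, "y": 0, "z": -0.9, "turn": 0}, {"x": 0, "y": 0, "z": -0.9, "turn": 0}, {"x": 0, "y": 0, "z": -0.9, "turn": 0}, {"x": 0, "y": 0, "z": -0.8, "turn": 0}, {"x": 0, "y": 0, "z": -0.5, "turn": 0}, {"x": 0, "y": 0, "z": 0, "turn": 0}]'

```text
time: 10.58
position: [0.59, -0.2161, 0.1321]
tcp_rot: [0.396, 3.103, 0.027]
contact_force: [-0.4, 1.0, -0.0]
gripper_width: 0.0001
```

Request:
servo_tool --motion '[{"x": 0, "y": -0.25, "z": -0.3, "turn": 0}, {"x": 0, "y": -0.2, "z": -0.7, "turn": 0}, {"x": 0, "y": 0, "z": -0.8, "turn": 0}, {"x": 0, "y": 0, "z": -0.5, "turn": 0}, {"x": 0, "y": 0, "z": -0.2, "turn": 0}, {"x": 0, "y": 0, "z": 0, "turn": 0}, {"x": 0, "y": 0, "z": 0, "turn": 0}]'

```text
time: 11.17
position: [0.5933, -0.2291, 0.057]
tcp_rot: [0.386, 3.097, 0.027]
contact_force: [-0.2, 0.1, 0.1]
gripper_width: -0.0002
```

Request:
servo_tool --motion '[{"x": -0.1, "y": 0.03, "z": -0.3, "turn": 0}, {"x": 0, "y": 0, "z": -0.3, "turn": 0}, {"x": 0, "y": 0, "z": -0.1, "turn": 0}, {"x": 0, "y": 0, "z": 0, "turn": 0}, {"x": 0, "y": 0, "z": 0, "turn": 0}, {"x": 0, "y": 0, "z": 0, "turn": 0}]'

```text
time: 11.67
position: [0.5927, -0.2289, 0.0379]
tcp_rot: [0.384, 3.091, 0.025]
contact_force: [1.4, 0.3, -0.6]
gripper_width: 0.0001
```

Request:
servo_tool --motion '[{"x": -0.09, "y": 0.03, "z": 0, "turn": 0}, {"x": 0, "y": 0, "z": 0, "turn": 0}, {"x": 0, "y": 0, "z": 0, "turn": 0}, {"x": 0, "y": 0, "z": 0, "turn": 0}, {"x": 0, "y": 0, "z": 0, "turn": 0}, {"x": 0, "y": 0, "z": 0, "turn": 0}, {"x": 0, "y": 0, "z": 0, "turn": 0}, {"x": 0, "y": 0, "z": 0, "turn": 0}]'

```text
time: 12.33
position: [0.5905, -0.2282, 0.0391]
tcp_rot: [0.384, 3.089, 0.025]
contact_force: [-0.1, -0.6, 0.0]
gripper_width: -0.0001
```

Run:
```python
from station import *
import cv2,numpy as np
s=state();print(s['time'],s['position'],s['contact_force'])
from scipy.spatial.transform import Rotation as R
print(R.from_rotvec(s['tcp_rot']).as_matrix()[:,2])
a=capture("scene");b=capture("side")
cv2.imwrite("pics/z7.png",np.hstack([cv2.resize(a[180:280,270:400],(400,308)),cv2.resize(b[210:310,270:400],(400,308))]))
```

```text
12.3333 [ 0.59051332 -0.22815536  0.03909563] [-0.1413103  -0.56796994  0.00173155]
[ 0.03008713  0.0121956  -0.99947288]
```

View pics/z7.png

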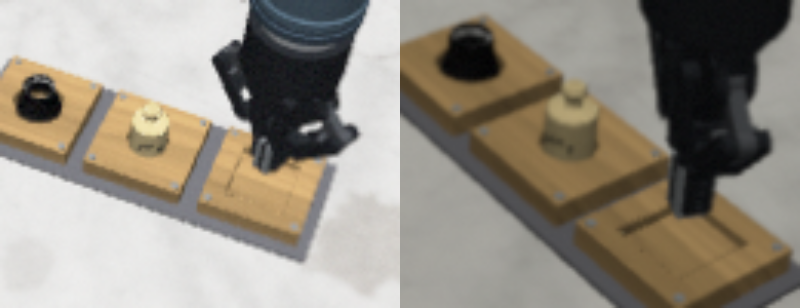

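The tip is above the recess, 17 mm clear and tilted 1.9°, and the neighbouring pieces are undisturbed. I'll hold there.

Request:
servo_tool --motion '[{"x": 0, "y": 0, "z": -0.06, "turn": 0}, {"x": 0, "y": 0, "z": 0, "turn": 0}, {"x": 0, "y": 0, "z": 0, "turn": 0}, {"x": 0, "y": 0, "z": 0, "turn": 0}, {"x": 0, "y": 0, "z": 0, "turn": 0}, {"x": 0, "y": 0, "z": 0, "turn": 0}, {"x": 0, "y": 0, "z": 0, "turn": 0}, {"x": 0, "y": 0, "z": 0, "turn": 0}]'

```text
time: 13.1
position: [0.5904, -0.2282, 0.0369]
tcp_rot: [0.384, 3.09, 0.025]
contact_force: [0.1, 0.0, 0.5]
gripper_width: 0.0005
```

Request:
servo_tool --motion '[{"x": 0, "y": 0, "z": 0, "turn": 0}, {"x": 0, "y": 0, "z": 0, "turn": 0}, {"x": 0, "y": 0, "z": 0, "turn": 0}, {"x": 0, "y": 0, "z": 0, "turn": 0}, {"x": 0, "y": 0, "z": 0, "turn": 0}, {"x": 0, "y": 0, "z": 0, "turn": 0}, {"x": 0, "y": 0, "z": 0, "turn": 0}, {"x": 0, "y": 0, "z": 0, "turn": 0}]'

```text
time: 13.77
position: [0.5905, -0.2282, 0.037]
tcp_rot: [0.384, 3.089, 0.025]
contact_force: [0.0, 0.6, -0.5]
gripper_width: 0.0
```

Request:
servo_tool --motion '[{"x": 0, "y": 0, "z": 0, "turn": 0}, {"x": 0, "y": 0, "z": 0, "turn": 0}, {"x": 0, "y": 0, "z": 0, "turn": 0}, {"x": 0, "y": 0, "z": 0, "turn": 0}, {"x": 0, "y": 0, "z": 0, "turn": 0}, {"x": 0, "y": 0, "z": 0, "turn": 0}, {"x": 0, "y": 0, "z": 0, "turn": 0}, {"x": 0, "y": 0, "z": 0, "turn": 0}]'

```text
time: 14.43
position: [0.5905, -0.2282, 0.037]
tcp_rot: [0.384, 3.089, 0.025]
contact_force: [-0.8, -0.6, 0.1]
gripper_width: 0.0
```

Request:
servo_tool --motion '[{"x": 0, "y": 0, "z": 0, "turn": 0}, {"x": 0, "y": 0, "z": 0, "turn": 0}, {"x": 0, "y": 0, "z": 0, "turn": 0}, {"x": 0, "y": 0, "z": 0, "turn": 0}, {"x": 0, "y": 0, "z": 0, "turn": 0}, {"x": 0, "y": 0, "z": 0, "turn": 0}, {"x": 0, "y": 0, "z": 0, "turn": 0}, {"x": 0, "y": 0, "z": 0, "turn": 0}]'

```text
time: 15.1
position: [0.5905, -0.2282, 0.037]
tcp_rot: [0.384, 3.089, 0.025]
contact_force: [-0.9, -0.8, 0.6]
gripper_width: -0.0001
```

Request:
servo_tool --motion '[{"x": 0, "y": 0, "z": 0, "turn": 0}, {"x": 0, "y": 0, "z": 0, "turn": 0}, {"x": 0, "y": 0, "z": 0, "turn": 0}, {"x": 0, "y": 0, "z": 0, "turn": 0}, {"x": 0, "y": 0, "z": 0, "turn": 0}, {"x": 0, "y": 0, "z": 0, "turn": 0}]'

```text
time: 15.6
position: [0.5905, -0.2282, 0.037]
tcp_rot: [0.384, 3.089, 0.025]
contact_force: [0.0, -0.1, 0.4]
gripper_width: 0.0002
```

Request:
servo_tool --motion '[{"x": 0, "y": 0, "z": 0.4, "turn": 0}, {"x": 0, "y": 0, "z": 0.9, "turn": 0}, {"x": 0, "y": 0, "z": 1, "turn": 0}, {"x": 0, "y": 0, "z": 1, "turn": 0}, {"x": 0, "y": 0, "z": 1, "turn": 0}, {"x": 0, "y": 0, "z": 1, "turn": 0}, {"x": 0, "y": 0, "z": 1, "turn": 0}, {"x": 0, "y": 0, "z": 1, "turn": 0}]'

```text
time: 16.27
position: [0.5832, -0.2261, 0.2635]
tcp_rot: [0.389, 3.102, 0.028]
contact_force: [0.6, -0.6, -0.9]
gripper_width: 0.0002
```

Request:
servo_tool --motion '[{"x": 0, "y": 0, "z": 0.8, "turn": 0}, {"x": 0, "y": 0, "z": 0.5, "turn": 0}, {"x": 0, "y": 0, "z": 0, "turn": 0}, {"x": 0, "y": 0, "z": 0, "turn": 0}, {"x": 0, "y": 0, "z": 0, "turn": 0}, {"x": 0, "y": 0, "z": 0, "turn": 0}]'

```text
time: 16.77
position: [0.5846, -0.2282, 0.3163]
tcp_rot: [0.39, 3.086, 0.025]
contact_force: [0.7, 0.6, 0.0]
gripper_width: -0.0003
```

Run:
```python
from station import *
import cv2,numpy as np
s=state();print(s['time'],s['position'],s['qvel'].round(3) if hasattr(s['qvel'],'round') else s['qvel'])
b=capture("side");o=cv2.imread('pics/side0.png')
for n,(x,y,w,h) in dict(blocks=(210,160,70,60),board=(255,210,150,110)).items():
    d=cv2.absdiff(b,o)[y:y+h,x:x+w].max(2);print(n,(d>40).sum(),d.max())
cv2.imwrite("pics/side9.png",b)
```

```text
16.7667 [ 0.58456938 -0.22816799  0.31630273] [-0.001  0.003 -0.003  0.014  0.001 -0.003 -0.001]
blocks 0 6
board 0 7
```

View pics/side9.png

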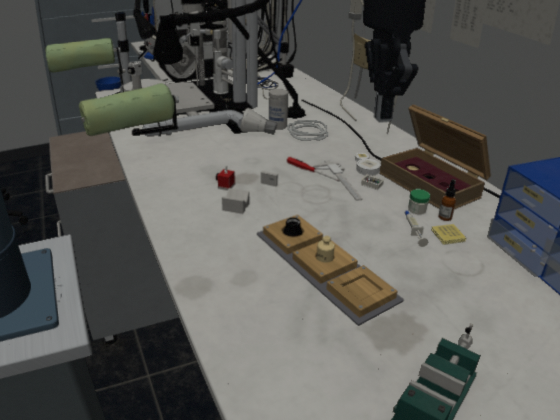

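The hand is raised, with its tip at side (385,118), and everything on the bench is unchanged. I'm handing the job in.

```bash
python3 -c "
from station import *
print(close_job())"
```

```text
the job is handed in; nothing more can be done
None
```

The hand pointed at the V-block, then at the empty nest, and is now raised 0.316 m above the bench; the job was handed in at about 16.8 s.

- **V-block:** with the fingers shut, it pointed at (0.497, 0.127), about 15 mm above the block's top edges, for about 2.7 s.
- **Empty nest:** it then crossed at a height of about 0.27–0.30 m and pointed at (0.590, -0.228), about 15 mm above the nest's top face, for over 2.5 s.

**Checks:**
- **Nothing moved:** the last side picture matched the first one around the loose blocks and the board, with no pixel differing by more than 7 grey levels.
- **No contact:** the measured forces stayed at about 1–2 N, which is noise.
- **Position:** the three cameras agreed on the nest to within 2 mm. For the V-block they differed by up to 5 mm in y, with the side view the outlier, so I leaned on the scene and wrist views.
- **Tilt:** the tool leaned about 1.9° from vertical at the nest and about 0.5° or less at the V-block. The move rows offer no way to correct a tilt.

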